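# Shift a row of sample bottles from the carrier to the cold block in order

## Robot

A 6-joint arm with a two-finger parallel gripper is mounted at the origin on a cart in front of the work surface, level with it; the furniture and walls round the work are solid. World frame = base frame: x ahead of the robot, y to its left, z up, the work surface at z = 0. Lengths are in m, angles in rad, forces in N, time in s.
With the tool pointing down it reaches from about 0.275 to 0.825 m from the base axis. Payload 4.9 kg.
Tool frame: the origin (TCP) lies midway between the tips of the shut fingers; the grasp point (between the pads) lies 19 mm behind it (bot.grip_depth is the distance from the TCP to the grasp point, in m); y points along the fingers, x is the direction in which the jaws open and shut, and the axes are right-handed (so a half turn about y gives the same grasp; the last joint's range is limited). The gripper opens to 85 mm and grips with 20 to 120 N. Pads are 22 mm wide; open, the fingers measure 114 mm over their backs; the gripper's body (76 mm by 85 mm) begins 54 mm behind the grasp point. The pads swing forward as they close: fully open they stand 13 mm farther back than shut.
Start: joints at [0.995, 0.326, -0.193, 1.052, 0, 1.437], TCP at [0.235, 0.497, 0.231] pointing down, gripper open.
Joint ranges: [-2.65, 2.65], [-0.97, 1.79], [-1.3, 1.35], [-1.93, 2.1], [-1.47, 1.37], [-3.14, 3.14]. Speed limits (rad/s): [2.57, 2.57, 3.14, 3.14, 3.14, 3.14].

## Interface

Orientations are given as a unit quaternion [w, x, y, z].
In Python, from cell import bot gives the robot as it stands. Calls block until the motion is done:
- bot.move_pose(position, orientation): joint-space move of the TCP to a pose.
- bot.move_linear(position, speed=0.15, rotation=None, until_force=None): straight line of the TCP; rotation=None keeps the orientation; speed is the mean speed in m/s. With until_force (N) it stops when the force on the tool has changed by that much, and returns True; else False.
- bot.goto_joints(angles): joint-space move.
- bot.set_gripper(opening, grasp_force=None): opening from 0.0 (shut) to 1.0 (fully open); grasp_force is the grip in N (None keeps the last); returns when the fingers have stopped.
- bot.wait(seconds).
- bot.solve_ik(position, orientation): joint angles nearest the present ones, or None.
- bot.camera(name): name is "scene" or "side" or "wrist"; returns the picture (480x640x3 uint8, red, green, blue); there is no depth.
- bot.calibration(name): a dict with "mtx" (3x3 intrinsics, pixels), "k1" (the pictures are not rectified: a ray, as slopes to the right and down, at radius r is drawn at 1 + k1 r^2 times it, then the intrinsics apply), "extrinsics" (4x4, takes a point from world to camera coordinates); the wrist camera has in their place "hand_eye" (4x4, takes a point from camera to tool coordinates, whose origin is the TCP and whose axes are the tool frame's). Camera axes: x right, y down, z forward; pixel columns grow to the right and rows downward; lengths in m; the calibration is good to about 2 mm. A picture is of the moment at which its call begins: read the wrist's pose just before it. calibration takes no time and is no camera call.
A pose or a line that the arm cannot do raises bot.PlanningError and nothing moves.
- bot.close_job(): hands the job in, once; it reports no verdict.
Trained networks look in the newest picture that a camera, given by its name, has taken for a name from the list of things; names that differ only in an ending like _2 or _b are one class to them, and where a whole thing is asked for, a point or a joint stands for the part that bears it (a point fixed in the world has none). Each returns a list of dicts, best first, with "confidence" (0 to 1); they miss things now and then, are a little off and sometimes report something else, mostly with a low value. They report only what shows in the picture. A call takes as long as a camera call. They do not tell look-alikes from the thing itself.
- bot.search_frame(camera, thing): "bbox" ([left, top, width, height] in pixels, round what is visible of it).
Readings, each from a call of its own:
- bot.read_clock(): time.
- bot.read_joint_positions(): joint angles.
- bot.read_joint_vel(): joint speeds.
- bot.read_joint_efforts(): joint torques, N m.
- bot.read_position(): TCP position.
- bot.read_tool_rot(): TCP orientation.
- bot.read_ft_force(): force on the tool from outside, world axes, zero at the start.
- bot.read_moment(): the same for the moment, N m.
- bot.read_gripper_width(): opening from 0.0 (shut) to 1.0 (fully open).
Only numpy, scipy, OpenCV 4.12 (cv2) and the standard library are available. Lean on these libraries where they do the work, as an engineer would, in place of code of your own. Each camera call takes 0.05 s, during which the arm holds its last target.

## Task

Move the four dropper bottles from the white carrier into the four wells of the aluminium cold block, keeping their order, because the bottles carry no sample numbers and only the place in the row tells which is which: the bottle that stands leftmost in the carrier, as you face the desk, goes into the well next to the dial thermometer, and the others follow in turn away from the thermometer. Keep the bottles upright, and leave each one standing fully down in its well.

Things in the scene. Friction and masses are not known exactly. Their poses are not given: they have to be found in the camera images.
- bottle_1_mid (a point): centre (on the axis, half-way up; z up) of a white dropper bottle, 68 mm tall, 30 g. Its round body is 28 mm across up to 46 mm above its base; above that a neck and nozzle at most 16 mm across. The four bottles look alike; each starts upright in one cup of the carrier. The number in the name says nothing about the order
- bottle_2_mid (a point): centre (on the axis, half-way up; z up) of a white dropper bottle, 68 mm tall, 30 g. Its round body is 28 mm across up to 46 mm above its base; above that a neck and nozzle at most 16 mm across. The four bottles look alike; each starts upright in one cup of the carrier. The number in the name says nothing about the order
- bottle_3_mid (a point): centre (on the axis, half-way up; z up) of a white dropper bottle, 68 mm tall, 30 g. Its round body is 28 mm across up to 46 mm above its base; above that a neck and nozzle at most 16 mm across. The four bottles look alike; each starts upright in one cup of the carrier. The number in the name says nothing about the order
- bottle_4_mid (a point): centre (on the axis, half-way up; z up) of a white dropper bottle, 68 mm tall, 30 g. Its round body is 28 mm across up to 46 mm above its base; above that a neck and nozzle at most 16 mm across. The four bottles look alike; each starts upright in one cup of the carrier. The number in the name says nothing about the order
- cup_1: round grey cup, 39 mm across, 18 mm tall, that stays put; one of four in a straight row, 56 mm apart, in a white carrier tray. Origin: centre of its underside, 12 mm above the desk; its floor, on which bottle_1 starts, is 4 mm higher. y points along the row to its left end as seen by the robot, z up. Only its place, not its number, tells the order
- cup_2: round grey cup, 39 mm across, 18 mm tall, that stays put; one of four in a straight row, 56 mm apart, in a white carrier tray. Origin: centre of its underside, 12 mm above the desk; its floor, on which bottle_2 starts, is 4 mm higher. y points along the row to its left end as seen by the robot, z up. Only its place, not its number, tells the order
- cup_3: round grey cup, 39 mm across, 18 mm tall, that stays put; one of four in a straight row, 56 mm apart, in a white carrier tray. Origin: centre of its underside, 12 mm above the desk; its floor, on which bottle_3 starts, is 4 mm higher. y points along the row to its left end as seen by the robot, z up. Only its place, not its number, tells the order
- cup_4: round grey cup, 39 mm across, 18 mm tall, that stays put; one of four in a straight row, 56 mm apart, in a white carrier tray. Origin: centre of its underside, 12 mm above the desk; its floor, on which bottle_4 starts, is 4 mm higher. y points along the row to its left end as seen by the robot, z up. Only its place, not its number, tells the order
- cold_block: fixed aluminium block, 42 x 78 x 296 mm, in a grey tub 102 x 348 mm. Origin: centre of the underside, on the desk; y along the row, z up. Four wells at x = 0, y = +84, +28, -28, -84 mm, each 33 mm wide, 20 mm deep (floor 22 mm above the desk); the upper 11 mm widens like a funnel to 47 mm at the top face and centres a bottle let down into it
- dial_thermometer: fixed dial thermometer, round steel head 31 mm across with a white face, 26 mm above the block's top, in line with the wells at one end of the row: y = +140 or -140 mm of the block (a low black plug is at the other end). Origin: on its stem at the block's top face. The first well's centre is 56 mm from it, the others follow at 56 mm steps
There are look-alikes about, which are no part of the job. Leave any orange look-alike of the part that bears bottle_3_mid alone.

How it is judged:
By the outcome, as a careful person would: the job done as asked, in the order asked, and still so for the second after the job is handed in, with the robot touching nothing.
It also fails if it takes over 96 s, if anything falls off the work surface, if the arm or the gripper's body presses on something with over 40 N, if the wrist force passes 120 N, or if a joint passes its speed limit or range.

## Working session

There is one attempt and no reset: what is moved stays moved. The work goes in short steps, each a Python script; the robot and the scene stay as the last script left them, time stands still between calls to the robot, and variables do not carry over. Pictures are saved under pics/ and viewed, and the job is handed in when it is done.

```bash
mkdir -p pics; ls; python3 - <<'E'
from cell import bot
import cv2
for c in ("scene","side","wrist"):
    im=bot.camera(c); cv2.imwrite(f"pics/{c}0.png",im[:,:,::-1])
    k=bot.calibration(c); print(c,{a:(b.round(4).tolist() if hasattr(b,'round') and hasattr(b,'tolist') else b) for a,b in k.items()})
    for t in ("bottle_1_mid","cup_1","cold_block","dial_thermometer"):
        print(t,[(d['bbox'],round(d['confidence'],2)) for d in bot.search_frame(c,t)])
print(bot.read_clock(),bot.read_tool_rot(),bot.grip_depth)
E
```

```text
pics
scene {'mtx': [[592.6476, 0.0, 313.6615], [0.0, 592.6476, 252.0665], [0.0, 0.0, 1.0]], 'k1': -0.1306831602172483, 'extrinsics': [[0.7927, -0.6092, -0.0232, -0.4024], [-0.2587, -0.3016, -0.9177, 0.196], [0.5521, 0.7334, -0.3966, 0.6159], [0.0, 0.0, 0.0, 1.0]]}
bottle_1_mid [([290.4, 265.5, 21.6, 42.7], 0.83)]
cup_1 [([256.4, 290.7, 29.9, 13.6], 0.74), ([287.1, 297.9, 27.5, 16.1], 0.67), ([349.6, 323.9, 28.8, 21.6], 0.63), ([320.2, 307.3, 27.1, 25.3], 0.59)]
cold_block [([302.6, 215.4, 180.3, 98.0], 0.72)]
dial_thermometer [([327.3, 209.4, 14.5, 10.1], 0.52), ([316.4, 308.8, 31.2, 26.7], 0.31)]
side {'mtx': [[448.5988, 0.0, 322.021], [0.0, 448.5988, 231.9066], [0.0, 0.0, 1.0]], 'k1': -0.04366737131428543, 'extrinsics': [[-0.9614, -0.2737, -0.0265, 0.4889], [-0.0849, 0.3873, -0.918, 0.1119], [0.2616, -0.8804, -0.3956, 0.7086], [0.0, 0.0, 0.0, 1.0]]}
bottle_1_mid []
cup_1 [([348.2, 257.3, 18.4, 17.2], 0.68), ([363.7, 249.1, 2.7, 7.4], 0.46)]
cold_block [([192.6, 210.3, 109.6, 86.5], 0.8)]
dial_thermometer []
wrist {'mtx': [[350.1195, 0.0, 311.804], [0.0, 350.1195, 240.5323], [0.0, 0.0, 1.0]], 'k1': -0.03978235389118366, 'hand_eye': [[1.0, -0.0005, -0.0005, -0.001], [0.0003, -0.329, 0.9443, -0.1421], [-0.0007, -0.9443, -0.329, 0.0851], [0.0, 0.0, 0.0, 1.0]]}
bottle_1_mid []
cup_1 []
cold_block []
dial_thermometer []
0.75 [ 0.59739553 -0.5973953  -0.37834922  0.37827145] 0.0187
```

View pics/scene0.png

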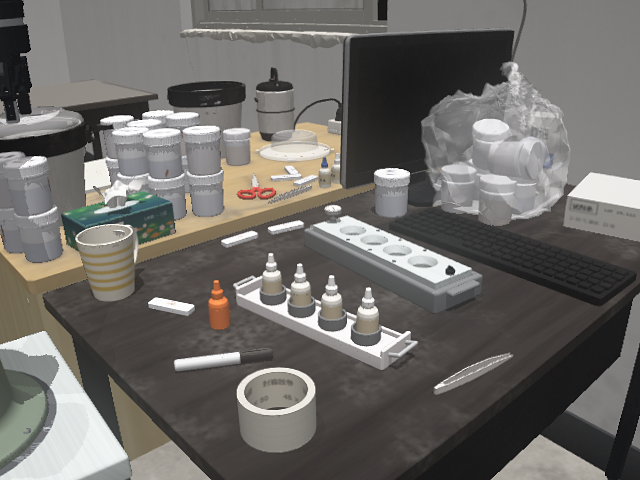

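View pics/side0.png

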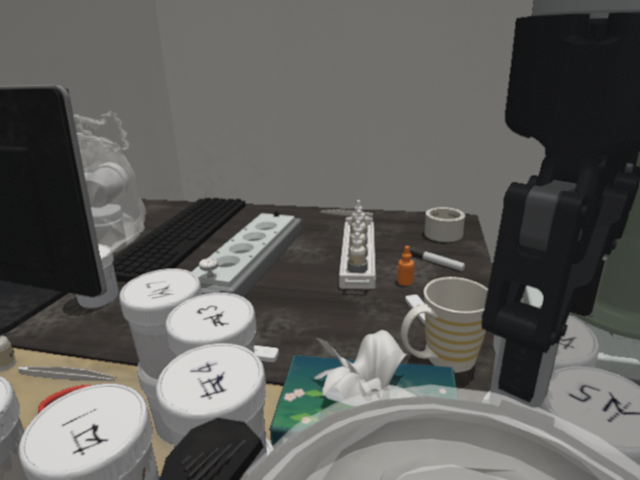

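View pics/wrist0.png

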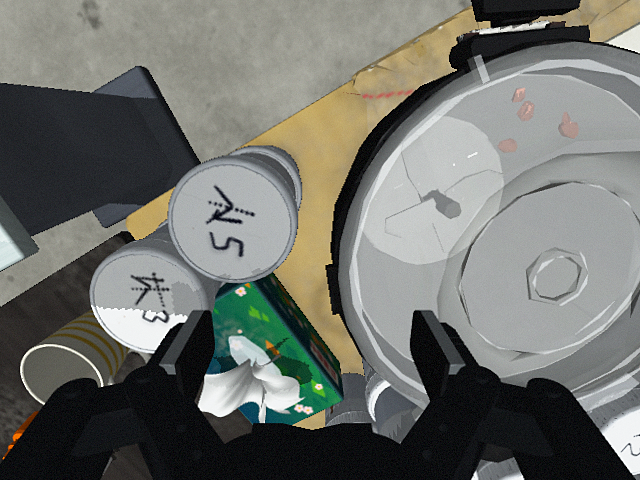

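Scene view: the white bottles stand in the carrier at tips about (270,254), (300,265), (332,277) and (368,290). The look-alikes are the orange bottle (218,304), the blue-capped dropper bottles at (325,172), and the jars. The thermometer is the round head at (333,211), the far-left end of the block, and the black plug is at (450,270).

```bash
cat > h.py <<'E'
import numpy as np, cv2
from scipy.spatial.transform import Rotation as R
def ray(k,uv):
    K=np.array(k['mtx']); d=((np.array(uv,float)-K[:2,2])/K[0,0]); 
    s=d.copy()
    for _ in range(20): s=d/(1+k['k1']*(s@s))
    return np.array([s[0],s[1],1])
def onplane(k,uv,z,E=None):
    if E is None: E=np.linalg.inv(np.array(k['extrinsics']))
    d=E[:3,:3]@ray(k,uv); o=E[:3,3]; return o+d*(z-o[2])/d[2]
def wristE(k,p,q):
    T=np.eye(4); T[:3,:3]=R.from_quat([q[1],q[2],q[3],q[0]]).as_matrix(); T[:3,3]=p
    return T@np.array(k['hand_eye'])
def proj(k,P,E=None):
    X=(np.array(k['extrinsics']) if E is None else np.linalg.inv(E))@np.append(P,1); s=X[:2]/X[2]
    s=s*(1+k['k1']*(s@s)); K=np.array(k['mtx']); return s*K[0,0]+K[:2,2]
def down(phi): # jaw axis at angle phi in world xy, tool y down
    x=np.array([np.cos(phi),np.sin(phi),0]); y=np.array([0,0,-1.]); z=np.cross(x,y)
    q=R.from_matrix(np.c_[x,y,z]).as_quat(); return np.array([q[3],q[0],q[1],q[2]])
E
python3 - <<'E'
from h import *
from cell import bot
k=bot.calibration("scene")
for n,z,uvs in (("tip",.084,[(270,254),(300,265),(332,277),(368,290)]),("well",.042,[(352,230),(374.5,239),(398,250),(424,261)]),("orange",.068,[(218,282)]),("therm",.068,[(333,210)]),("jar",0.08,[(391,172)]),("mug",0.09,[(105,235)])):
    for uv in uvs: print(n,onplane(k,uv,z).round(4))
q=bot.read_tool_rot(); print(R.from_quat([q[1],q[2],q[3],q[0]]).as_matrix().round(2))
im=cv2.imread("pics/scene0.png")[200:380,200:500]; cv2.imwrite("pics/crop.png",cv2.resize(im,None,fx=2.6,fy=2.6,interpolation=cv2.INTER_CUBIC))
E
```

```text
tip [0.4392 0.0084 0.084 ]
tip [ 0.4494 -0.0488  0.084 ]
tip [ 0.4588 -0.1052  0.084 ]
tip [ 0.4693 -0.162   0.084 ]
well [0.6575 0.0846 0.042 ]
well [0.6588 0.029  0.042 ]
well [ 0.6555 -0.0293  0.042 ]
well [ 0.6554 -0.0852  0.042 ]
orange [0.3536 0.0069 0.068 ]
therm [0.6521 0.1294 0.068 ]
jar [0.8706 0.2073 0.08  ]
mug [0.2774 0.2252 0.09  ]
[[ 0.43  0.   -0.9 ]
 [ 0.9   0.    0.43]
 [ 0.   -1.   -0.  ]]
```

View pics/crop.png

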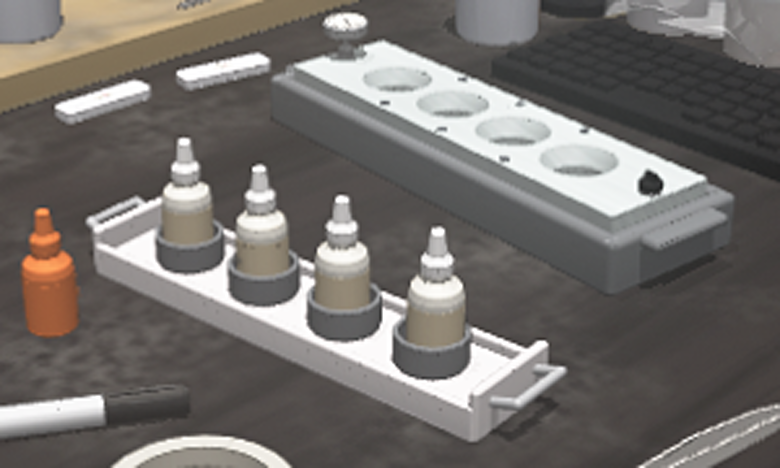

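```bash
python3 - <<'E'
from h import *
from cell import bot
p=bot.read_position()
for phi in (0.0,np.pi,):
    for P in ((.55,-.06,.28),(.44,.01,.04),(.47,-.16,.04),(.656,.085,.04),(.656,-.085,.04)):
        s=bot.solve_ik(np.array(P),down(phi)); print(phi,P,None if s is None else np.round(s,2))
try:
    bot.move_linear(np.array([p[0],p[1],.33]),speed=.25)
    bot.move_pose(np.array([.55,-.06,.28]),down(0.0))
except Exception as e: print(repr(e))
p=bot.read_position();q=bot.read_tool_rot(); im=bot.camera("wrist"); cv2.imwrite("pics/w1.png",im[:,:,::-1])
np.savez("w1.npz",p=p,q=q); print(p,q,bot.read_clock(),bot.read_joint_positions(),bot.read_ft_force())
for t in ("bottle_1_mid","cup_1","cold_block","dial_thermometer"):
        print(t,[(d['bbox'],round(d['confidence'],2)) for d in bot.search_frame("wrist",t)])
E
```

```text
0.0 (0.55, -0.06, 0.28) [-0.24  0.31 -0.1   1.17  0.    1.33]
0.0 (0.44, 0.01, 0.04) [-0.15  0.37 -0.71  0.48  0.    1.43]
0.0 (0.47, -0.16, 0.04) [-0.48  0.45 -0.57  0.55  0.    1.09]
0.0 (0.656, 0.085, 0.04) [ 0.02  0.7  -0.1   0.77  0.    1.59]
0.0 (0.656, -0.085, 0.04) [-0.24  0.7  -0.1   0.77  0.    1.33]
3.141592653589793 (0.55, -0.06, 0.28) [-0.24  0.31 -0.1   1.17  0.   -1.81]
3.141592653589793 (0.44, 0.01, 0.04) [-0.15  0.37 -0.71  0.48  0.   -1.72]
3.141592653589793 (0.47, -0.16, 0.04) [-0.48  0.45 -0.57  0.55  0.   -2.05]
3.141592653589793 (0.656, 0.085, 0.04) [ 0.02  0.7  -0.1   0.77  0.   -1.55]
3.141592653589793 (0.656, -0.085, 0.04) [-0.24  0.7  -0.1   0.77  0.   -1.81]
[ 0.5500827  -0.05912354  0.28012852] [ 7.07174335e-01 -7.07038853e-01 -5.74635075e-04  4.35777173e-04] 3.6333 [-2.40528546e-01  3.05268020e-01 -9.61051819e-02  1.16924568e+00
  1.81093634e-04  1.32870772e+00] [ 0.49104041 -0.41290891 -0.64552818]
bottle_1_mid [([207.0, 176.4, 33.6, 28.4], 0.93)]
cup_1 [([211.3, 169.9, 28.7, 34.3], 0.85), ([223.2, 216.8, 29.9, 31.9], 0.71), ([198.4, 120.1, 31.9, 33.6], 0.63), ([231.4, 255.0, 32.4, 23.2], 0.62)]
cold_block [([350.5, 1.7, 125.9, 286.0], 0.73)]
dial_thermometer [([424.1, 0.6, 26.1, 7.1], 0.5), ([204.4, 175.3, 37.0, 29.7], 0.5)]
```

View pics/w1.png

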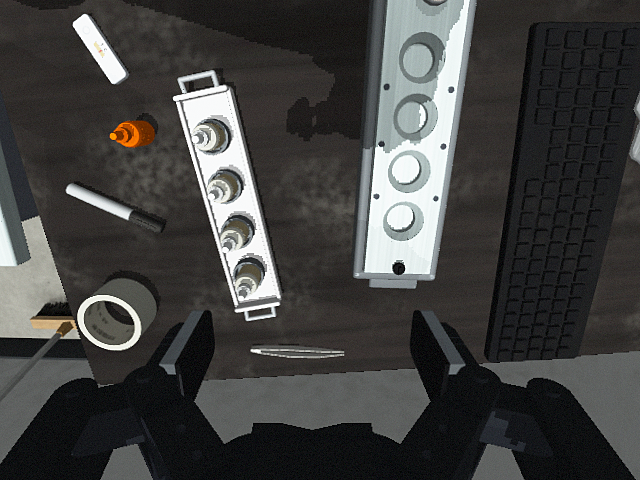

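Wrist view: bottles at (210,135), (224,186), (237,232), (248,276). The orange look-alike is at (135,132). The wells are at (420,58), (413,117), (408,170), (403,220), with the plug at (399,268) and the thermometer at the top edge, about (437,3). I'll enlarge this to measure.

```bash
python3 - <<'E'
import cv2,numpy as np
im=cv2.imread("pics/w1.png")
a=cv2.resize(im[100:330,170:290],None,fx=2.5,fy=2.5,interpolation=cv2.INTER_CUBIC)
b=cv2.resize(im[0:230,360:480],None,fx=2.5,fy=2.5,interpolation=cv2.INTER_CUBIC)
cv2.imwrite("pics/w1c.png",np.hstack([a,b]))
E
```

```text
(no output)
```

View pics/w1c.png

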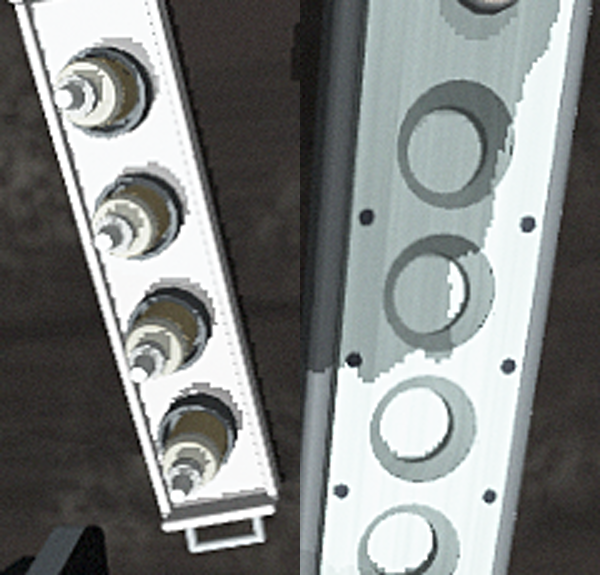

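```bash
python3 - <<'E'
from h import *
from cell import bot
k=bot.calibration("wrist"); d=np.load("w1.npz"); E=wristE(k,d['p'],d['q'])
t=[onplane(k,(u/2.5+170,v/2.5+100),.084,E)[:2] for u,v in [(66,96),(105,241),(138,373),(180,496)]]
w=[onplane(k,((u-300)/2.5+360,v/2.5),.042,E)[:2] for u,v in [(456.5,144),(439.5,292.5),(423,429)]]
pl=onplane(k,(399,268),.046,E)
print(np.round(t,4),np.round(w,4),pl)
ks=bot.calibration("scene")
# row fits
def fit(P,off):
    P=np.array(P); c=P.mean(0); o=np.array(off)
    dd=(o-o.mean())@(P-c); dd/=np.linalg.norm(dd)
    r=[c+dd*(x-o.mean()) for x in o]; return np.array(r),np.abs(P-r).max(),np.degrees(np.arctan2(dd[1],dd[0])),dd
print("cups",fit(t,[0,.056,.112,.168]))
print("wells",fit(w,[0,.056,.112]))
ts=[onplane(ks,u,.084)[:2] for u in [(270,254),(300,265),(332,277),(368,290)]]
ws=[onplane(ks,u,.042)[:2] for u in [(352,230),(374.5,239),(398,250),(424,261)]]
print(fit(ts,[0,.056,.112,.168]),fit(ws,[0,.056,.112,.168]))
E
```

```text
[[ 0.4415  0.0082]
 [ 0.4513 -0.047 ]
 [ 0.46   -0.1024]
 [ 0.4736 -0.1596]] [[ 0.6586  0.0835]
 [ 0.6568  0.0276]
 [ 0.6548 -0.0285]] [ 0.65189776 -0.14017537  0.046     ]
cups (array([[ 0.44112493,  0.00735189],
       [ 0.45144661, -0.04768867],
       [ 0.46176829, -0.10272922],
       [ 0.47208998, -0.15776978]]), np.float64(0.001868704950497485), np.float64(-79.37875990610057), array([ 0.18431572, -0.98286709]))
wells (array([[ 0.65867241,  0.08349989],
       [ 0.65674937,  0.02753292],
       [ 0.65482634, -0.02843405]]), np.float64(9.025875267342637e-05), np.float64(-91.9679191246822), array([-0.03433992, -0.99941021]))
(array([[ 0.43969355,  0.00582551],
       [ 0.44936754, -0.04933257],
       [ 0.45904152, -0.10449065],
       [ 0.4687155 , -0.15964873]]), np.float64(0.0026074771750806275), np.float64(-80.05226943922644), array([ 0.17274969, -0.98496576])) (array([[ 0.65822396,  0.08373862],
       [ 0.65725948,  0.02774692],
       [ 0.656295  , -0.02824477],
       [ 0.65533052, -0.08423646]]), np.float64(0.0015228781116656265), np.float64(-90.98684524538568), array([-0.01722285, -0.99985168]))
```

```bash
cat > pp.py <<'E'
from h import *
from cell import bot
c0=np.array([.4404,.0066]); cd=np.array([np.cos(np.radians(-79.7)),np.sin(np.radians(-79.7))])
w0=np.array([.6584,.0836]); wd=np.array([-.026,-.9997])
ZP=.037; ZH=.165
def cup(i): return c0+cd*.056*i
def well(i): return w0+wd*.056*i
def P(xy,z): return np.array([xy[0],xy[1],z])
PH=0.18
def pick(i):
    bot.set_gripper(.6,30)
    bot.move_pose(P(cup(i),ZH),down(PH))
    bot.move_linear(P(cup(i),ZP+.03),speed=.2)
    hit=bot.move_linear(P(cup(i),ZP),speed=.08,until_force=8)
    print(i,"down hit",hit,bot.read_position().round(4)); 
    if hit: return False
    bot.set_gripper(0,30); print("w",round(bot.read_gripper_width(),3),"f",bot.read_ft_force().round(1))
    bot.move_linear(P(cup(i),ZH),speed=.2)
    print("w",round(bot.read_gripper_width(),3)); return True
def place(i):
    bot.move_linear(P(well(i),ZH),speed=.25,rotation=down(-.026))
    bot.move_linear(P(well(i),ZP+.035),speed=.2)
    hit=bot.move_linear(P(well(i),ZP+.0065),speed=.05,until_force=6)
    print("place hit",hit,bot.read_position().round(4),bot.read_ft_force().round(1))
def release(i):
    bot.set_gripper(.6); bot.move_linear(P(well(i),ZH),speed=.2)
def snap(c,n):
    cv2.imwrite(f"pics/{n}.png",bot.camera(c)[:,:,::-1])
E
python3 - <<'E'
from pp import *
ok=pick(0); snap("scene","s1"); snap("wrist","w2"); print(bot.read_clock())
E
```

```text
0 down hit False [0.4408 0.0066 0.0375]
w 0.304 f [-0.8  0.5  5.8]
w 0.302
7.3833
```

View pics/s1.png

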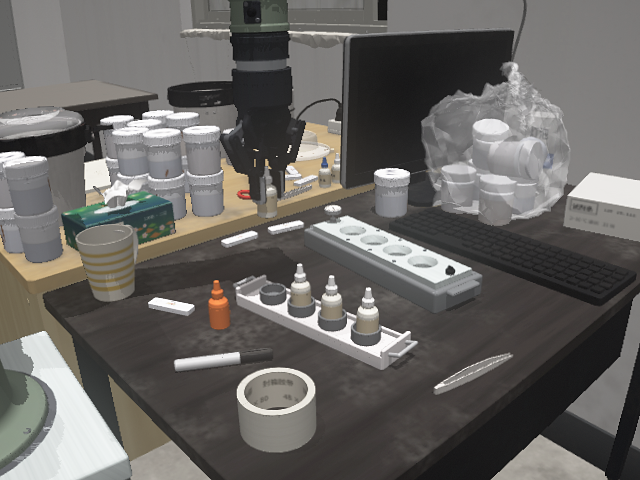

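View pics/w2.png

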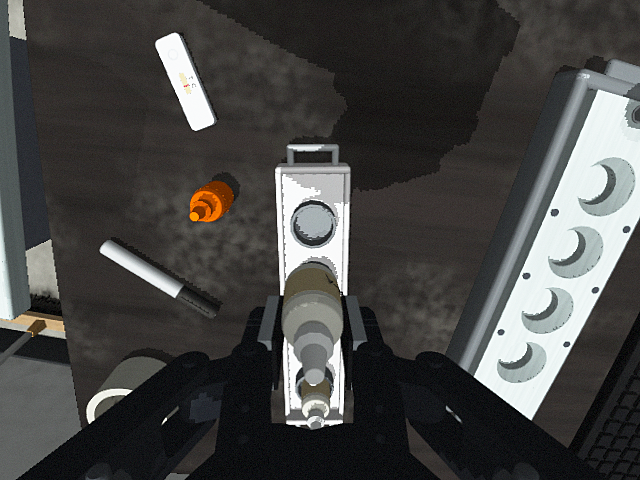

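The first cup at (272,292) is empty and the bottle hangs upright in the jaws. Its three neighbours are undisturbed, so I'll place it.

```bash
python3 - <<'E'
from pp import *
place(0); snap("scene","s2"); release(0); snap("scene","s3"); snap("wrist","w3"); print(bot.read_clock())
a=cv2.imread("pics/s2.png")[80:330,200:500];b=cv2.imread("pics/s3.png")[80:330,200:500]
cv2.imwrite("pics/s23.png",cv2.resize(np.hstack([a,b]),None,fx=1.33,fy=1.33))
E
```

```text
place hit True [0.6576 0.0836 0.0436] [-1.1  0.   5.2]
10.9083
```

View pics/s23.png

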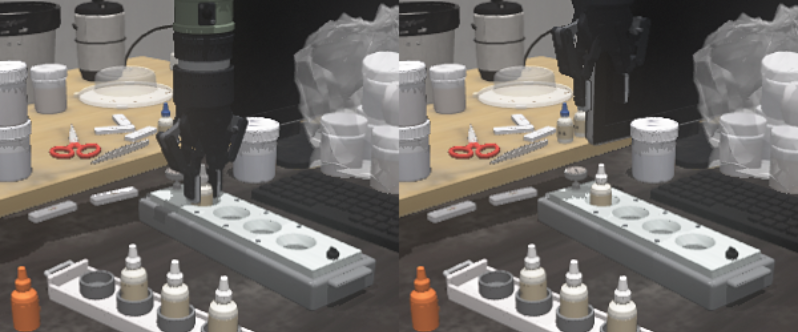

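View pics/w3.png

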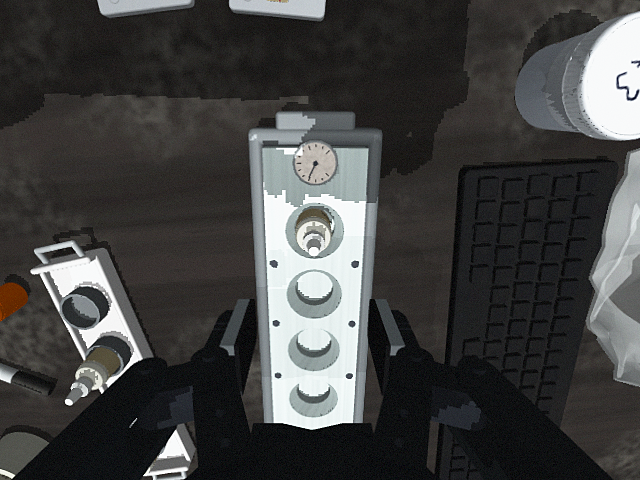

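Bottle 1 stands upright in the well at (315,230), next to the dial thermometer (315,163), and it met the well floor at the expected height. The other three follow, with a stop if any check fails.

```bash
python3 - <<'E'
from pp import *
for i in (1,2,3):
    if not pick(i) or not .27<bot.read_gripper_width()<.36: print("STOP"); break
    place(i)
    if bot.read_position()[2]>ZP+.0095: print("HIGH"); break
    release(i); snap("scene",f"b{i}")
    print(bot.read_clock())
else:
    bot.move_linear(np.array([.55,-.15,.28]),speed=.25); 
    snap("scene","f1"); np.savez("f.npz",p=bot.read_position(),q=bot.read_tool_rot()); snap("wrist","f2"); snap("side","f3")
E
```

```text
1 down hit False [ 0.4508 -0.0486  0.0375]
w 0.3 f [-1.4  0.1  6.3]
w 0.296
place hit True [0.6562 0.0277 0.0437] [-0.3  0.1  4.5]
17.7917
2 down hit False [ 0.4608 -0.1037  0.0374]
w 0.3 f [-1.2  1.   6.3]
w 0.304
place hit True [ 0.6549 -0.0282  0.0438] [-0.5  0.3  5.2]
24.5833
3 down hit False [ 0.4707 -0.1588  0.0374]
w 0.297 f [-0.3  0.1  5.3]
w 0.294
place hit True [ 0.6537 -0.0842  0.0436] [-0.6  0.4  5. ]
31.3083
```

```bash
python3 - <<'E'
from h import *
from cell import bot
k=bot.calibration("scene")
im=cv2.imread("pics/f1.png")
for i in range(4):
    w=np.array([.658,.0836])+np.array([-.026,-.9997])*.056*i
    u=proj(k,np.array([w[0],w[1],.090])); print(u.round(1))
    cv2.circle(im,tuple(int(x) for x in u.round()),0,(0,0,255),-1)
a=cv2.resize(im[180:360,220:490],None,fx=2.9,fy=2.9,interpolation=cv2.INTER_NEAREST); cv2.imwrite("pics/f1c.png",a)
print(bot.read_clock())
E
```

```text
[352.6 203.7]
[374.6 212.3]
[398.4 221.6]
[424.4 231.8]
32.2833
```

View pics/f1c.png

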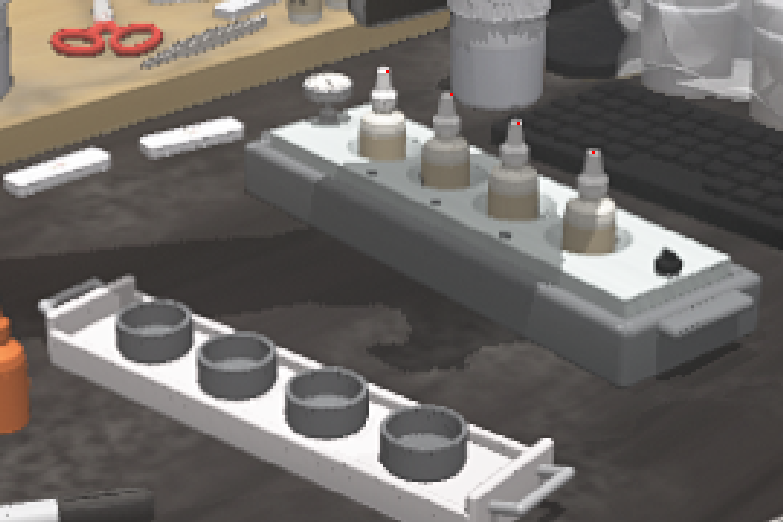

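View pics/f2.png

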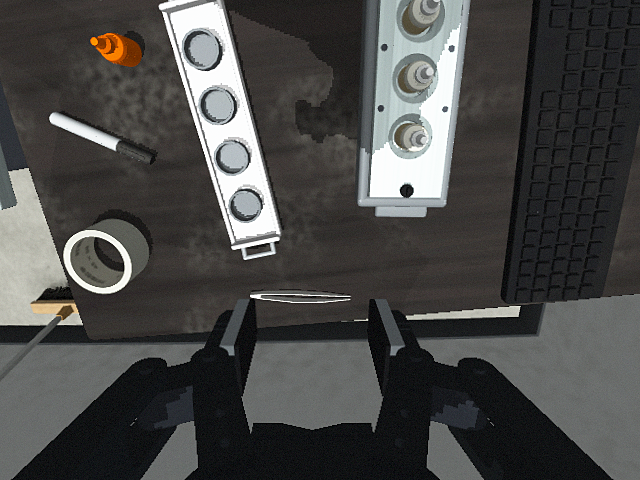

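All four bottles stand upright in the wells. Their tips are within about 1–2 px of where fully seated bottles should appear: (352.6,203.7), (374.6,212.3), (398.4,221.6) and (424.4,231.8). The carrier is empty and the gripper is clear, so I'm handing in.

```bash
python3 - <<'E'
from cell import bot
bot.close_job(); print("ok")
E
```

```text
the job is handed in; nothing more can be done
ok
```

All four bottles are in the cold block in their original order. The leftmost from the carrier is in the well next to the dial thermometer, and the others follow away from it. The job was handed in at about 32 s of the 96 s allowed.

- **Seating:** each bottle touched the well floor at the expected height. In the last scene picture, all four nozzle tips were within about 2 px of where fully seated bottles should show.
- **Surroundings:** the carrier was empty, the orange look-alike was untouched, and the gripper was clear at hand-in.
- **Forces:** the highest wrist force I read was about 6 N.
- **Limits of the checks:** the last wrist picture caught only three of the four bottles, and I did not look at the final side picture. The fourth bottle, next to the thermometer, was confirmed in the scene picture and in an earlier wrist picture. The scene and wrist cameras differed by about 2–3 mm on positions, so I averaged them, and nothing else disagreed.

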